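# Lock the shaft collar of the wooden spice mill

### The job

The collar on top of the wooden spice mill is loose. Turn that collar until its set screw (the screw with the red lever) squarely faces the flat of the mill's shaft (its yellow face), and only then tighten the screw by pressing its red lever fully down to the stop. Leave the white mill's collar and lever alone.

Things in the scene. Friction and masses are not known exactly. Their poses are not given: they have to be found in the camera images.
- wood_mill: Wooden spice mill with a brass band, fixed to the worktop: 94 mm across, 78 mm tall, origin under its centre on the worktop. An upright steel shaft 22 mm thick on its axis ends 136 mm above the worktop. The shaft's flat (yellow face on the stub above the collar) looks along the mill's -x, the same side as its small drawer with a brass bead.
- wood_mill_collar (a joint): Turn of that mill's collar about the upright shaft, rad, growing anticlockwise seen from above. 0 = the set screw squarely faces the flat; at +0.8 it stands 0.8 rad anticlockwise of the flat and must be turned back clockwise. Range -1.6 to 1.6, starts between 0.6 and 1.3. Stiff (0.25 N m); stays where it is left.
- wood_mill_collar_center (a point): Centre of the aluminium collar, on the shaft axis: ribbed upright cylinder 41 mm across, from 80 to 126 mm above the worktop. Its frame turns with it: z up, -x out along the set screw (red dash on top marks that side). Screw axis level, 94 mm above the worktop. Upper 20 mm free to grip at its +y and -y sides, clear of the lever.
- wood_mill_lever (a joint): Swing of the red lever about the set screw's level axis, 45 mm in front of the shaft axis (collar x = -45 mm). 0 = loose, slanting up 30 degrees above level towards the collar's -y side; grows as pressed down to tighten; level at 0.52, stop at 0.9 rad (22 degrees below level). Starts between 0 and 0.15. Moves with 1 to 2 N, stays where left.
- wood_mill_lever_tip (a point): Centre of the red ball, 14 mm across, at the lever's end, 60 mm from the screw's axis; the rod is 9 mm thick. Pressing straight down on the rod 45 mm sideways (collar's -y) of the screw's axis takes it all the way to its stop; the rod's centre line is there 18 mm below the screw's axis when tight.
- white_mill_lever_tip (a point): Red ball at the end of the lever of the white mill: same shape and size, but with a white body and steel band, and the same kind of collar and lever. Not to be moved.

How it is judged:
By the outcome, as a careful person would: the job done as asked, in the order asked, and still so for the second after the job is handed in, with the robot touching nothing.
It also fails if it takes over 42 s, if anything falls off the work surface, if the arm or the gripper's body presses on something with over 40 N, if the wrist force passes 120 N, or if a joint passes its speed limit or range.

### The arm

A 7-joint arm with a two-finger parallel gripper is mounted at the origin on a cart in front of the work surface, level with it; the furniture and walls round the work are solid. World frame = base frame: x ahead of the robot, y to its left, z up, the work surface at z = 0. Lengths are in m, angles in rad, forces in N, time in s.
With the tool pointing down it reaches from about 0.425 to 0.925 m from the base axis. Payload 6.8 kg.
Tool frame: the origin (TCP) lies on the front face of the gripper's body, between the roots of the fingers; the fingertips stand 73 mm ahead of it and the grasp point (between the pads) lies 54 mm ahead of it (tcp_to_tips is the distance from the TCP to the fingertips, in m); z points along the fingers, x is the direction in which the jaws open and shut, and the axes are right-handed (so a half turn about z gives the same grasp; the last joint's range is limited). The gripper opens to 85 mm and grips with 20 to 120 N. Pads are 22 mm wide; open, the fingers measure 114 mm over their backs; the gripper's body (76 mm by 85 mm) begins 54 mm behind the grasp point. The pads swing forward as they close: fully open they stand 13 mm farther back than shut.
Start: joints at [1.147, 0.477, 0.022, 1.555, -0.011, 1.109, -0.083], TCP at [0.21, -0.642, 0.304] pointing down, gripper open.
Joint ranges: [-2.96, 2.96], [-0.34, 2.1], [-1.41, 1.46], [0.24, 2.44], [-1.37, 4.51], [0.17, 1.92], [-2.96, 2.96]. Speed limits (rad/s): [2.39, 2.39, 3.14, 3.14, 3.14, 3.14, 3.14].

### API

Orientations are given as a unit quaternion [w, x, y, z].
In Python, from station import get_obs, read_camera, hand_in, look_for, silhouettes, tcp_to_tips gives the robot as it stands. The module is installed in compiled form; this text tells all that it offers.
- The arm moves only by the tool apply_moves, never from a script. Its argument "moves" is a list of rows, each a list of 3 entries, a list of its own where there are three numbers: the shift along the tool's x, y, z in units of 25 mm (1.0 is 25 mm), then the turn, a rotation vector about the tool's x, y, z in units of 10 degrees (1.0 is 10 degrees), then the gripper's target within -1 to 1 (fully open at 1, half-way at 0, shut at -1). In form: [[[dx, dy, dz], [rx, ry, rz], jaw], ...]. A call has 1 to 20 rows; each row is the pose to reach, as a shift and turn from the pose commanded when the call began, along the tool's axes at that moment; what a row does not reach only later rows make up. A row lasts 1/8 s, in which the tool goes at most 62.5 mm and 10.7 degrees, less where a joint would pass 70% of its speed; a pose out of reach is approached as far as the arm can. A call with a gripper value outside its range is refused whole. The fingers move at their own pace and stop on an object; "force" is the grip in N (left out, the last holds). Time passes only in rows, so rows that repeat a pose let the fingers close. It gives the time, the measured TCP pose, the force and the opening at its end, in the units of the state.
- get_obs(): the state, without advancing time (a new reading comes with each control period).
- read_camera(name): name is "scene" or "top"; returns a dict with "color" (384x512x3 uint8, red, green, blue), "mtx" (3x3 intrinsics, pixels), "eye" and "rotation" of the camera in the world. Camera axes: x right, y up, looking along -z (the intrinsics and any distortion apply to the point x, -y, -z); pixel columns grow to the right and rows downward; lengths in m; the calibration is good to about 2 mm. A picture is of the moment at which its call begins. There is no depth.
- hand_in(): hands the job in, once; it reports no verdict.
Trained networks look in the newest picture that a camera, given by its name, has taken for a name from the list of things; names that differ only in an ending like _2 or _b are one class to them, and where a whole thing is asked for, a point or a joint stands for the part that bears it (a point fixed in the world has none). Each returns a list of dicts, best first, with "conf" (0 to 1); they miss things now and then, are a little off and sometimes report something else, mostly with a low value. They report only what shows in the picture. A call takes as long as a camera call.
- look_for(camera, query): "pixel" ([row, column] in pixels, amid what is visible of it).
- silhouettes(camera, query): "mask" (384x512 bool, what is visible of it) and "pixel" ([row, column] in pixels, amid what is visible of it).
The state is a dict: "t": time; "q": joint angles; "joint_vel": joint speeds; "joint_torque": joint torques, N m; "eef_pos": TCP position; "tool_rot": TCP orientation; "contact_force": force on the tool from outside, world axes, zero at the start; "torque": the same for the moment, N m; "gripper_width": opening from 0.0 (shut) to 1.0 (fully open).
Only numpy, scipy, OpenCV 4.12 (cv2) and the standard library are available. Lean on these libraries where they do the work, as an engineer would, in place of code of your own. Each camera call takes 0.05 s, during which the arm holds its last target.

## Working session

There is one attempt and no reset: what is moved stays moved. The work goes in short steps, Python scripts to look and compute and a tool call to move; the robot and the scene stay as the last step left them, time stands still between calls to the robot, and variables do not carry over. Pictures are saved under pics/ and viewed, and the job is handed in when it is done.

Besides the shell and the picture viewer there is one more tool, called as a command line: name --argument value ..., lists and objects as JSON in quotes. apply_moves: Moves the arm, as the interface text tells. Its arguments: {"type":"object","properties":{"moves":{"type":"array"},"force":{"type":"number"}},"required":["moves"]}

```bash
mkdir -p pics; python3 - <<'E'
from station import *
import cv2,numpy as np
for n in("scene","top"):
    d=read_camera(n); cv2.imwrite(f"pics/{n}0.png",d["color"][:,:,::-1]); print(n,d["mtx"].tolist(),d["eye"],d["rotation"].tolist(),[k for k in d])
    for q in("wood_mill","wood_mill_collar_center","wood_mill_lever_tip","white_mill_lever_tip"):
        print(q,[(r["pixel"],round(r["conf"],2)) for r in look_for(n,q)])
o=get_obs();print(o)
E
```

```text
scene [[433.143704737666, 0.0, 259.75789769342424], [0.0, 433.143704737666, 187.444499651866], [0.0, 0.0, 1.0]] [ 0.20070173 -0.53385078  0.7778168 ] [0.9002334063121643, 0.324175532856266, -0.09478435378766426, -0.2747834862833071] ['color', 'mtx', 'eye', 'rotation']
wood_mill [([262.4, 314.1], 0.57)]
wood_mill_collar_center [([254.7, 318.0], 0.66)]
wood_mill_lever_tip [([260.2, 333.1], 0.59)]
white_mill_lever_tip [([134.1, 220.9], 0.56)]
top [[489.02360719145565, 0.0, 250.2084430934197], [0.0, 489.02360719145565, 194.10580557324556], [0.0, 0.0, 1.0]] [ 0.35850054 -0.08045896  1.17517561] [0.7107264047956774, 0.03790842234725542, -0.04279025572478582, -0.7011418708480905] ['color', 'mtx', 'eye', 'rotation']
wood_mill [([186.4, 318.4], 0.65)]
wood_mill_collar_center [([182.8, 320.2], 0.67)]
wood_mill_lever_tip [([177.5, 341.5], 0.54)]
white_mill_lever_tip [([176.9, 162.6], 0.64)]
{'t': 0.5, 'q': array([ 1.14691702,  0.47706161,  0.02240547,  1.55540094, -0.01152209,
        1.10927403, -0.08309512]), 'joint_vel': array([-4.99351075e-04, -6.64804897e-04,  7.38569799e-04, -1.62908517e-03,
       -4.26023766e-05, -7.47576888e-04,  7.59431824e-04]), 'joint_torque': array([-1.53100504e-03, -5.95806777e+01,  1.60449609e+00, -2.81287140e+01,
        1.24983047e-02,  2.47443779e-03,  3.95362088e-05]), 'eef_pos': array([ 0.20964065, -0.64164272,  0.30386626]), 'tool_rot': array([-1.64407179e-05,  8.09483768e-01, -5.87142256e-01,  1.05473489e-06]), 'contact_force': array([-0.4254938 ,  0.40925275,  0.1360397 ]), 'torque': array([ 0.02004191, -0.00054358, -0.05358671]), 'gripper_width': 1.008125444806714}
```

```bash
python3 - <<'E'
import cv2
a=cv2.imread("pics/scene0.png");b=cv2.imread("pics/top0.png")
cv2.imwrite("pics/s_full.png",a);cv2.imwrite("pics/t_full.png",b)
cv2.imwrite("pics/s_crop.png",cv2.resize(a[190:340,240:400],None,fx=4,fy=4,interpolation=cv2.INTER_CUBIC))
cv2.imwrite("pics/t_crop.png",cv2.resize(b[130:240,260:390],None,fx=5,fy=5,interpolation=cv2.INTER_CUBIC))
E
```

```text
(no output)
```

View pics/s_full.png

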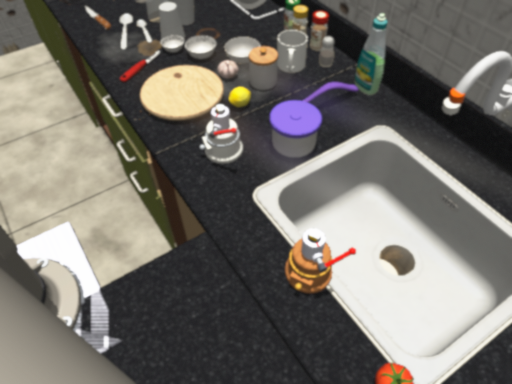

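View pics/t_full.png

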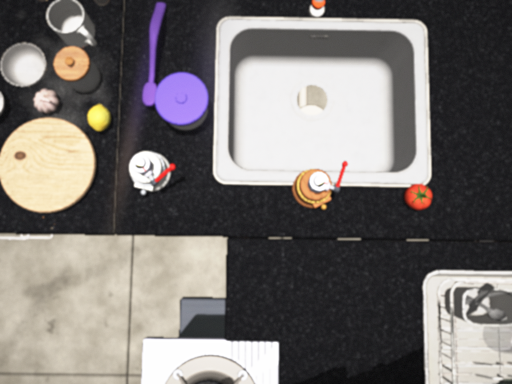

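View pics/s_crop.png

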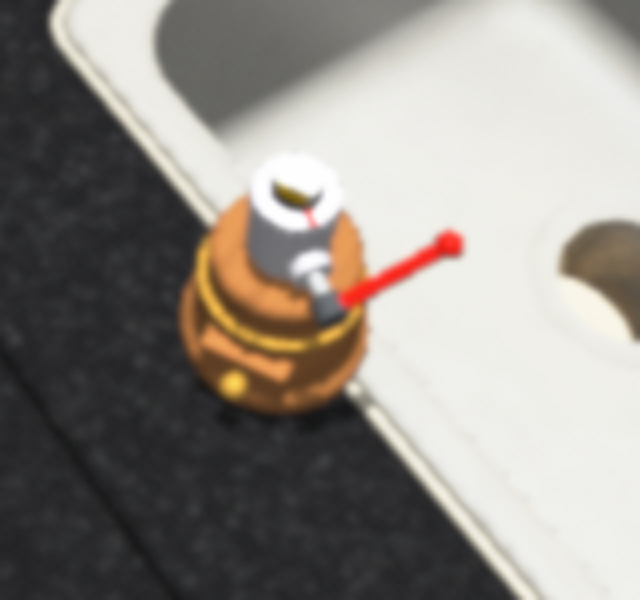

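View pics/t_crop.png

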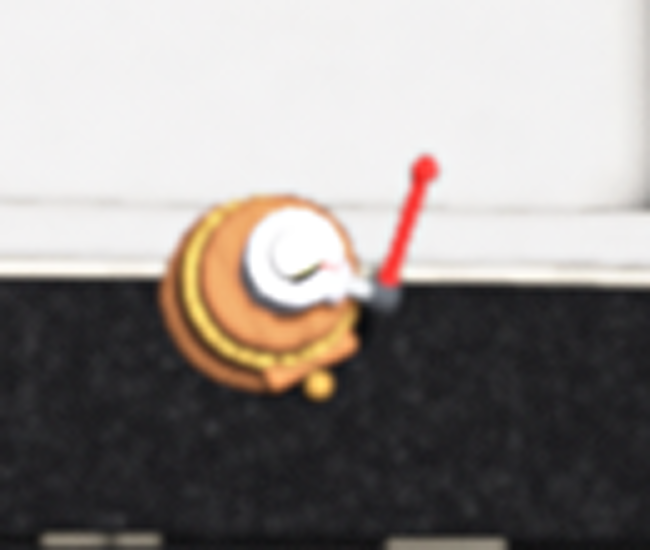

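```bash
cat > h.py <<'E'
from station import *
import cv2,numpy as np
from scipy.spatial.transform import Rotation as R
from scipy.optimize import least_squares
def proj(d,P):
    q=d["rotation"];M=R.from_quat([q[1],q[2],q[3],q[0]]).as_matrix()
    c=(np.atleast_2d(P)-d["eye"])@M; c=c*[1,-1,-1]
    u=c@d["mtx"].T; return u[:,:2]/u[:,2:]
def model(p):
    x,y,yaw,th,lv,br,bz=p
    a=yaw+th; C=np.array([x,y,0]); ex=np.array([np.cos(a),np.sin(a),0]);ey=np.array([-np.sin(a),np.cos(a),0]);ez=np.array([0,0,1])
    e=np.pi/6-lv
    ax=C-.045*ex+.094*ez
    ball=ax+.06*(-ey*np.cos(e)+ez*np.sin(e))
    bead=C-br*np.array([np.cos(yaw),np.sin(yaw),0])+bz*ez
    return np.array([C+.126*ez,ax,ball,bead])
def fit(ds,dt,ps,pt,w=(1,.7,1,1),th0=.9):
    def f(p):
        P=model(p); r=[((proj(d,P)-q)*np.array(w)[:,None]).ravel() for d,q in((ds,ps),(dt,pt))]
        return np.r_[np.concatenate(r),(p[5]-.052)/.004,(p[6]-.03)/.015]
    best=None
    for yaw in np.arange(-3,3.2,.7):
        s=least_squares(f,[.5,-.2,yaw,th0,.1,.052,.03])
        if best is None or s.cost<best.cost: best=s
    return best,f
E
python3 - <<'E'
from h import *
ds=read_camera("scene");dt=read_camera("top")
ps=np.array([[313.7,238],[322,265.5],[352.5,251],[298.5,286]]);pt=np.array([[319.4,181],[336.8,188.2],[345,164],[323.8,207.2]])
s,f=fit(ds,dt,ps,pt); print(np.round(s.x,4),s.cost); P=model(s.x);print(P)
print(proj(ds,P)-ps,proj(dt,P)-pt)
E
```

```text
[ 0.5103 -0.2356  0.488   0.8215  0.0217  0.0536  0.034 ] 2.982785211252145
[[ 0.51028384 -0.23557158  0.126     ]
 [ 0.49865729 -0.27904368  0.094     ]
 [ 0.54947112 -0.29263377  0.12286632]
 [ 0.46291465 -0.26071447  0.03399779]]
[[ 0.22940169 -0.06464183]
 [ 0.43504587  2.60667141]
 [-0.66475793  0.19525755]
 [-0.50874887  0.16777525]] [[-0.46709867 -0.32643671]
 [-0.50271239 -0.06819173]
 [-0.23957157 -0.51629299]
 [ 0.12435488 -0.83220821]]
```

```bash
cat >> h.py <<'E'
def go(pos,xang=None):
    o=get_obs();q=o["tool_rot"];M=R.from_quat([q[1],q[2],q[3],q[0]])
    print("shift units",np.round(M.inv().apply(np.array(pos)-o["eef_pos"])/.025,3))
    if xang is not None:
        z=[0,0,-1];x=[np.cos(xang),np.sin(xang),0];T=R.from_matrix(np.c_[x,np.cross(z,x),z])
        print("rot units",np.round((M.inv()*T).as_rotvec(degrees=True)/10,3))
E
python3 - <<'E'
from h import *
print(tcp_to_tips, tcp_to_tips() if callable(tcp_to_tips) else '')
go([.5103,-.2356,.245],.488+.8215-np.pi/2)
E
```

```text
0.0726 
shift units [-11.704 -16.476   2.356]
rot units [ 0.    -0.    -5.694]
```

apply_moves --moves '[[[-1.2,-1.6,0],[0,0,-0.5],1],[[-2.9,-4.1,0],[0,0,-1.4],1],[[-4.7,-6.6,0],[0,0,-2.3],1],[[-6.4,-9.1,0],[0,0,-3.2],1],[[-8.2,-11.5,0],[0,0,-4.0],1],[[-9.9,-14,0],[0,0,-4.9],1],[[-11.2,-15.8,0.8],[0,0,-5.5],1],[[-11.7,-16.48,1.6],[0,0,-5.7],1],[[-11.7,-16.48,2.3],[0,0,-5.7],1],[[-11.7,-16.48,2.36],[0,0,-5.7],1],[[-11.7,-16.48,2.36],[0,0,-5.7],1]]'

```text
t: 1.98
eef_pos: [0.51, -0.2371, 0.2454]
tool_rot: [0.0, 0.991, -0.131, 0.0]
contact_force: [0.2, -0.6, 0.4]
gripper_width: 0.997
```

```bash
python3 - <<'E'
from h import *
for n in("scene","top"):
    d=read_camera(n)["color"][:,:,::-1]
    c=d[170:340,220:420] if n=="scene" else d[110:240,250:400]
    cv2.imwrite(f"pics/{n}1.png",cv2.resize(c,None,fx=3.5,fy=3.5,interpolation=cv2.INTER_CUBIC))
o=get_obs();print(o["q"],o["eef_pos"]);go([.5103,-.2356,.172],.488+.8215-np.pi/2)
E
```

```text
[ 0.60895698  0.38112714 -0.35555689  1.86691411  0.16469058  0.92045731
 -0.08605226] [ 0.51007917 -0.23750364  0.24592657]
shift units [-0.015 -0.079  2.957]
rot units [ 0.006 -0.008 -0.01 ]
```

View pics/scene1.png

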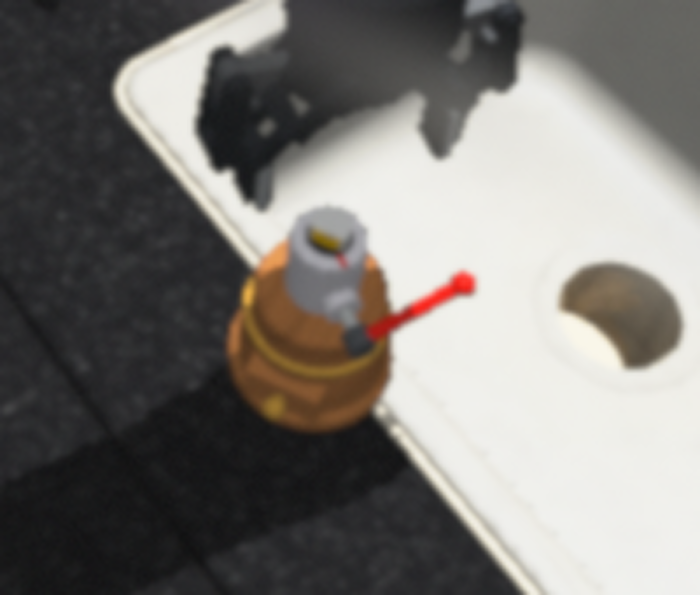

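View pics/top1.png

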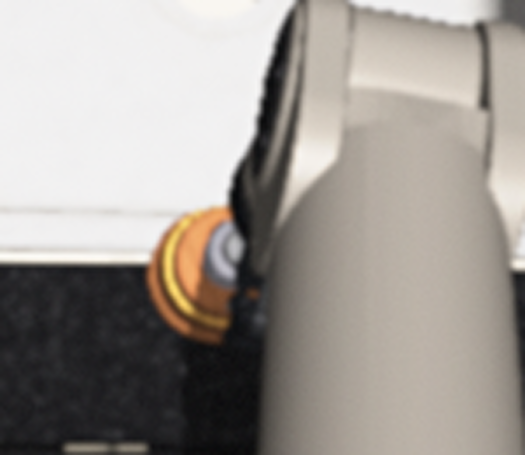

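apply_moves --moves '[[[0,0,1],[0,0,0],1],[[0,-0.05,2],[0,0,0],1],[[0,-0.08,3],[0,0,0],1],[[0,-0.08,3.1],[0,0,0],1],[[0,-0.08,3.1],[0,0,0],0.5],[[0,-0.08,3.1],[0,0,0],0],[[0,-0.08,3.1],[0,0,0],-0.2],[[0,-0.08,3.1],[0,0,0],-0.4],[[0,-0.08,3.1],[0,0,0],-0.6],[[0,-0.08,3.1],[0,0,0],-1]]' --force 30

```text
t: 3.32
eef_pos: [0.5101, -0.2338, 0.1686]
tool_rot: [0.0, 0.992, -0.13, -0.001]
contact_force: [-6.8, 0.9, 8.8]
gripper_width: 0.457
```

```bash
python3 - <<'E'
from h import *
d=read_camera("scene")["color"][:,:,::-1]
cv2.imwrite("pics/s2.png",cv2.resize(d[170:340,220:420],None,fx=3.5,fy=3.5,interpolation=cv2.INTER_CUBIC))
o=get_obs();print(o["eef_pos"],o["contact_force"],o["torque"],o["gripper_width"]);go([.5103,-.2356,.168],.488+.8215-np.pi/2)
E
```

```text
[ 0.50999379 -0.23377779  0.16858079] [-6.14772905  1.74314716  9.56923356] [ 0.33992064  1.2625135  -0.02039935] 0.45706545352676403
shift units [0.031 0.067 0.023]
rot units [0.005 0.01  0.004]
```

View pics/s2.png

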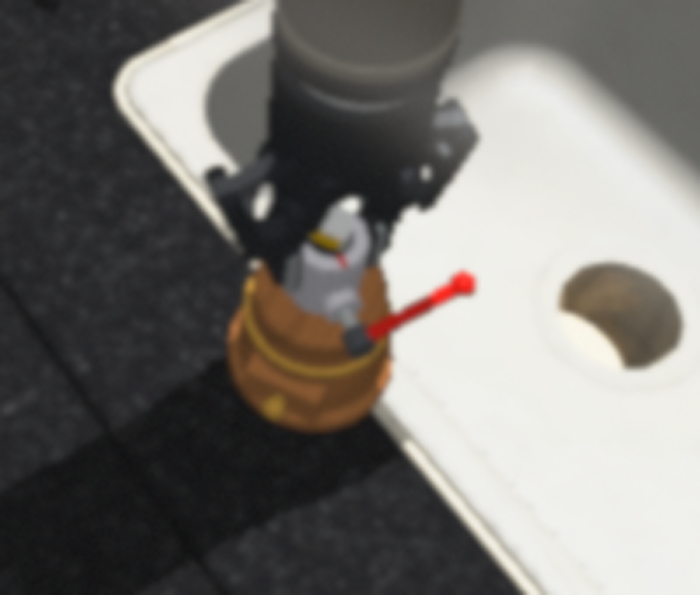

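apply_moves --moves '[[[-0.03,0.03,0],[0,0,0],-1],[[-0.03,0.03,0],[0,0,0],-1],[[-0.03,0.03,0],[0,0,0.5],-1],[[-0.03,0.03,0],[0,0,1],-1],[[-0.03,0.03,0],[0,0,1.5],-1],[[-0.03,0.03,0],[0,0,2],-1],[[-0.03,0.03,0],[0,0,2.5],-1],[[-0.03,0.03,0],[0,0,3],-1],[[-0.03,0.03,0],[0,0,3.5],-1],[[-0.03,0.03,0],[0,0,4],-1],[[-0.03,0.03,0],[0,0,4.4],-1],[[-0.03,0.03,0],[0,0,4.7],-1],[[-0.03,0.03,0],[0,0,4.7],-1],[[-0.03,0.03,0],[0,0,4.7],-1]]' --force 80

```text
t: 5.12
eef_pos: [0.5099, -0.2339, 0.1689]
tool_rot: [-0.0, 0.858, -0.514, -0.0]
contact_force: [-4.8, 1.6, 8.6]
gripper_width: 0.442
```

```bash
python3 - <<'E'
from h import *
d=read_camera("scene")["color"][:,:,::-1]
cv2.imwrite("pics/s3.png",cv2.resize(d[170:340,220:420],None,fx=3.5,fy=3.5,interpolation=cv2.INTER_CUBIC))
o=get_obs();print(o["eef_pos"],o["contact_force"],o["torque"],o["gripper_width"]);go([.5103,-.2356,.168],.488-np.pi/2)
E
```

```text
[ 0.50993167 -0.23392285  0.1688716 ] [-4.21266873  1.71397452  9.42633186] [ 0.58035799  0.96053159 -0.12643794] 0.44731442523857434
shift units [0.066 0.019 0.035]
rot units [-0.001  0.001  0.012]
```

View pics/s3.png

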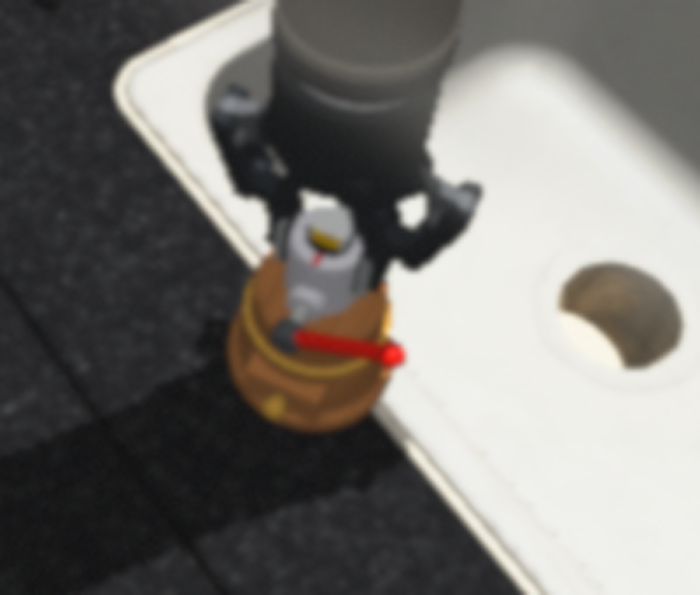

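apply_moves --moves '[[[-0.03,0.03,0],[0,0,4.7],-0.6],[[0,0,0],[0,0,4.7],0],[[0,0,0],[0,0,4.7],0.5],[[0,0,0],[0,0,4.7],1],[[0,0,0],[0,0,4.7],1],[[0,0,-1],[0,0,4.7],1],[[0,0,-2.2],[0,0,4.7],1],[[0,0,-3.5],[0,0,4.7],1],[[0,0,-4],[0,0,4.7],1]]' --force 30

```text
t: 6.3
eef_pos: [0.5109, -0.2345, 0.2698]
tool_rot: [0.001, -0.581, 0.814, -0.002]
contact_force: [-0.4, 0.7, -0.2]
gripper_width: 1.0
```

apply_moves --moves '[[[1.5,0.8,0],[0,0,0],0],[[3.5,1.8,0],[0,0,0],-1],[[5.5,2.8,0],[0,0,0],-1],[[7,3.7,0],[0,0,0],-1],[[7,3.7,0],[0,0,0],-1],[[7,3.7,0],[0,0,0],-1]]'

```text
t: 7.05
eef_pos: [0.3662, -0.3693, 0.2671]
tool_rot: [0.0, -0.581, 0.814, 0.0]
contact_force: [0.2, 0.8, 0.5]
gripper_width: -0.001
```

```bash
python3 - <<'E'
from h import *
for n in("scene","top"):
    d=read_camera(n)["color"][:,:,::-1]
    cv2.imwrite(f"pics/{n}4r.png",d)
    c=d[210:310,270:370] if n=="scene" else d[140:230,270:370]
    cv2.imwrite(f"pics/{n}4.png",cv2.resize(c,None,fx=6,fy=6,interpolation=cv2.INTER_CUBIC))
E
```

```text
(no output)
```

View pics/scene4.png

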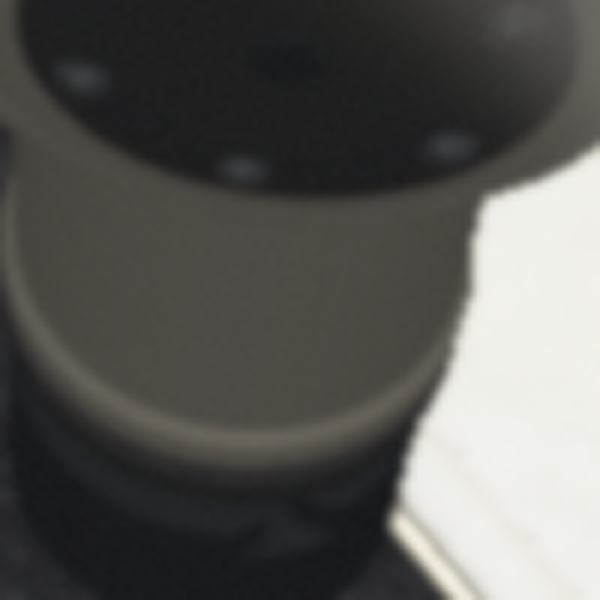

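View pics/top4.png

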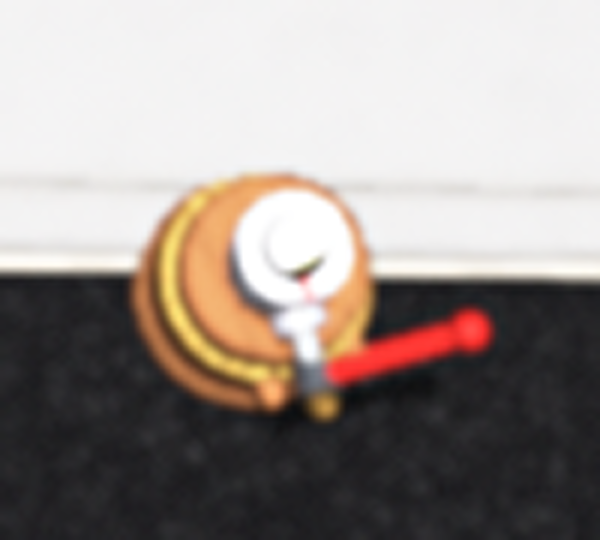

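```bash
python3 - <<'E'
from h import *
go([.26,-.58,.29],.488-np.pi/2)
E
```

```text
shift units [ 9.375  1.331 -0.918]
rot units [-1.000e-03  3.000e-03 -4.673e+00]
```

apply_moves --moves '[[[2,0.3,-0.3],[0,0,-1],-1],[[4.5,0.6,-0.6],[0,0,-2],-1],[[7,1,-0.9],[0,0,-3],-1],[[9,1.3,-0.9],[0,0,-4],-1],[[9.4,1.3,-0.9],[0,0,-4.7],-1],[[9.4,1.3,-0.9],[0,0,-4.7],-1]]'

```text
t: 7.9
eef_pos: [0.2595, -0.5818, 0.2893]
tool_rot: [-0.0, 0.857, -0.515, -0.0]
contact_force: [-0.3, 0.5, 0.8]
gripper_width: 0.001
```

```bash
python3 - <<'E'
from h import *
for n in("scene","top"):
    d=read_camera(n)["color"][:,:,::-1]
    cv2.imwrite(f"pics/{n}5r.png",d)
    c=d[215:315,270:370] if n=="scene" else d[140:230,270:370]
    cv2.imwrite(f"pics/{n}5.png",cv2.resize(c,None,fx=6,fy=6,interpolation=cv2.INTER_CUBIC))
E
```

```text
(no output)
```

View pics/scene5.png

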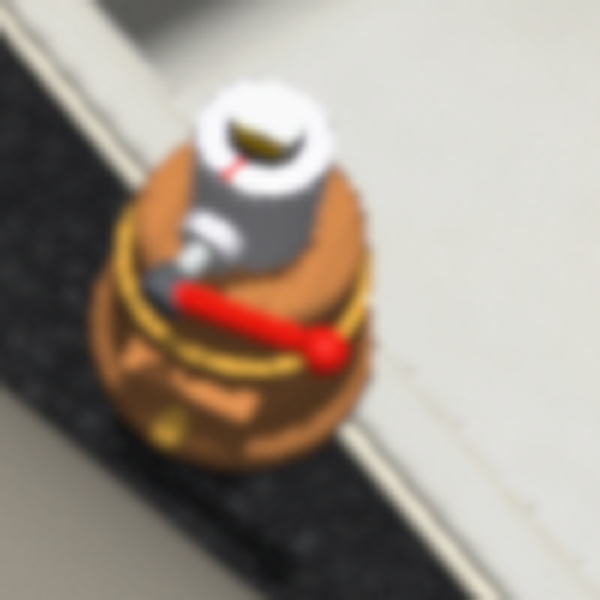

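View pics/top5.png

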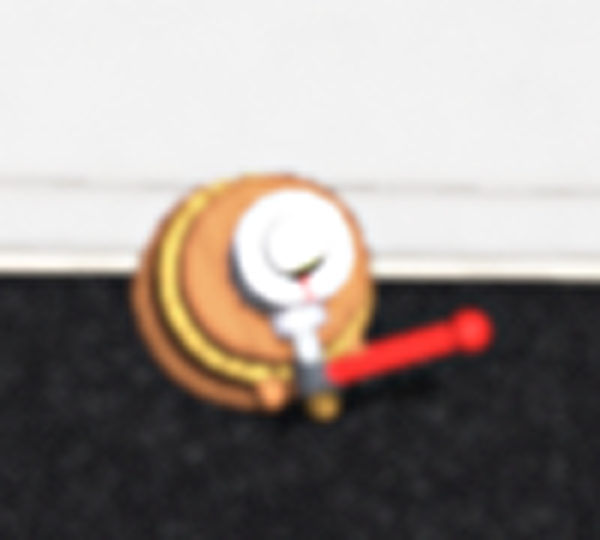

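```bash
python3 - <<'E'
from h import *
ds=read_camera("scene");dt=read_camera("top")
ps=np.array([[314,238],[297.2,262.7],[324.2,273.3],[298.3,286.3]]);pt=np.array([[319.5,181.2],[322.5,202.7],[348.8,195],[323.7,207.3]])
for w in((1,.7,1,1),(1,.2,1,1),(1,1,.3,1)):
    s,f=fit(ds,dt,ps,pt,w,th0=-.2); print(np.round(s.x,4),s.cost); P=model(s.x)
    print((proj(ds,P)-ps).round(1).tolist(),(proj(dt,P)-pt).round(1).tolist())
E
```

```text
[ 0.51   -0.2361  0.4783 -0.1989  0.026   0.0534  0.0331] 2.079147439589778
[[-0.0, 0.2], [0.4, 1.7], [-0.5, 0.4], [-0.5, 0.1]] [[-0.3, -0.4], [0.2, -0.5], [-0.8, -0.4], [0.1, -0.8]]
[ 0.5095 -0.2367  0.4732 -0.1823  0.0065  0.0528  0.0333] 1.1023627985819737
[[-0.0, 0.6], [0.6, 2.2], [-0.2, 0.3], [-0.5, 0.2]] [[-0.1, -0.2], [0.7, -0.4], [-0.5, -0.5], [0.2, -0.7]]
[ 0.5102 -0.236   0.4787 -0.2289  0.0429  0.0535  0.033 ] 1.801212213877532
[[0.0, 0.1], [-0.1, 1.2], [-1.5, 0.9], [-0.5, 0.1]] [[-0.4, -0.5], [-0.5, -0.5], [-1.1, 0.3], [0.1, -0.8]]
```

```bash
python3 - <<'E'
from h import *
go([.5103,-.2358,.245],.28-np.pi/2)
E
```

```text
shift units [ -7.436 -15.31    1.807]
rot units [-0.004  0.003  1.211]
```

apply_moves --moves '[[[-0.8,-1.6,0],[0,0,0.2],1],[[-1.8,-3.7,0],[0,0,0.4],1],[[-2.9,-6.0,0],[0,0,0.6],1],[[-4.0,-8.3,0],[0,0,0.8],1],[[-5.1,-10.5,0],[0,0,1],1],[[-6.2,-12.8,0],[0,0,1.2],1],[[-7.1,-14.6,0.6],[0,0,1.2],1],[[-7.43,-15.3,1.4],[0,0,1.2],1],[[-7.43,-15.3,1.8],[0,0,1.2],1],[[-7.43,-15.3,1.8],[0,0,1.2],1],[[-7.43,-15.3,1.8],[0,0,1.2],1]]'

```text
t: 9.48
eef_pos: [0.5083, -0.2392, 0.2456]
tool_rot: [0.0, 0.798, -0.602, 0.001]
contact_force: [0.2, -0.8, -0.2]
gripper_width: 1.002
```

```bash
python3 - <<'E'
from h import *
go([.5103,-.2358,.168],.28-np.pi/2)
E
```

```text
shift units [-0.113 -0.112  3.105]
rot units [-0.002 -0.006 -0.01 ]
```

apply_moves --moves '[[[-0.05,-0.05,1],[0,0,0],1],[[-0.05,-0.05,2],[0,0,0],1],[[-0.05,-0.05,3],[0,0,0],1],[[-0.05,-0.05,3.1],[0,0,0],0.7],[[-0.05,-0.05,3.1],[0,0,0],0.3],[[-0.05,-0.05,3.1],[0,0,0],0],[[-0.05,-0.05,3.1],[0,0,0],-0.2],[[-0.05,-0.05,3.1],[0,0,0],-0.5],[[-0.05,-0.05,3.1],[0,0,0],-1],[[-0.05,-0.05,3.1],[0,0,0],-1]]' --force 30

```text
t: 10.72
eef_pos: [0.5098, -0.2342, 0.169]
tool_rot: [-0.001, 0.799, -0.601, -0.001]
contact_force: [-4.1, 7.3, 8.3]
gripper_width: 0.457
```

apply_moves --moves '[[[0,0,0],[0,0,0],-1],[[0,0,0],[0,0,0],-1],[[0,0,0],[0,0,-0.3],-1],[[0,0,0],[0,0,-0.6],-1],[[0,0,0],[0,0,-0.9],-1],[[0,0,0],[0,0,-1.15],-1],[[0,0,0],[0,0,-1.15],-1],[[0,0,0],[0,0,-1.15],-1]]' --force 80

```text
t: 11.72
eef_pos: [0.5098, -0.2341, 0.1692]
tool_rot: [-0.001, 0.856, -0.518, -0.001]
contact_force: [-4.5, 7.5, 10.6]
gripper_width: 0.451
```

apply_moves --moves '[[[0,0,0],[0,0,0],-0.6],[[0,0,0],[0,0,0],-0.2],[[0,0,0],[0,0,0],0.2],[[0,0,0],[0,0,0],0.6],[[0,0,0],[0,0,0],1],[[0,0,0],[0,0,0],1],[[0,0,-1],[0,0,0],1],[[0,0,-2.2],[0,0,0],1],[[0,0,-3.5],[0,0,0],1],[[0,0,-4],[0,0,0],1]]' --force 30

```text
t: 12.98
eef_pos: [0.5105, -0.2364, 0.2692]
tool_rot: [-0.0, 0.855, -0.518, 0.001]
contact_force: [0.2, -0.6, -0.9]
gripper_width: 0.999
```

```bash
python3 - <<'E'
from h import *
go([.26,-.58,.29])
E
```

```text
shift units [ 7.545 15.241 -0.846]
```

apply_moves --moves '[[[0.8,1.6,0],[0,0,0],0.5],[[1.8,3.7,0],[0,0,0],0],[[3,6,0],[0,0,0],-1],[[4.2,8.4,0],[0,0,0],-1],[[5.4,10.8,0],[0,0,0],-1],[[6.5,13.1,0],[0,0,0],-1],[[7.2,14.6,0],[0,0,0],-1],[[7.5,15.2,0],[0,0,0],-1],[[7.5,15.2,0],[0,0,0],-1]]'

```text
t: 14.1
eef_pos: [0.259, -0.5785, 0.2664]
tool_rot: [-0.0, 0.855, -0.519, -0.001]
contact_force: [0.6, -0.3, -0.7]
gripper_width: -0.001
```

```bash
python3 - <<'E'
from h import *
for n in("scene","top"):
    d=read_camera(n)["color"][:,:,::-1]
    cv2.imwrite(f"pics/{n}6r.png",d)
    c=d[215:315,270:370] if n=="scene" else d[140:230,270:370]
    cv2.imwrite(f"pics/{n}6.png",cv2.resize(c,None,fx=6,fy=6,interpolation=cv2.INTER_CUBIC))
E
```

```text
(no output)
```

View pics/scene6.png

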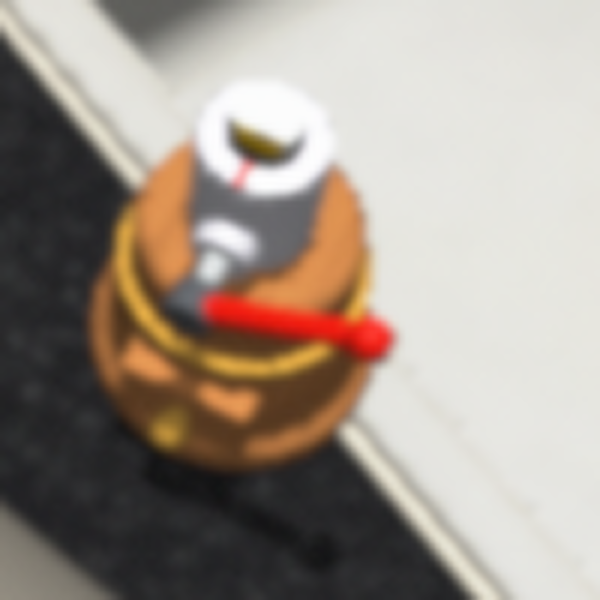

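View pics/top6.png

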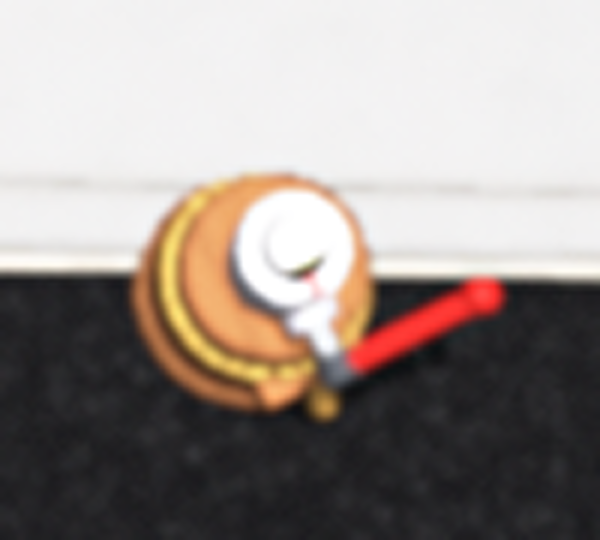

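```bash
cat > j.py <<'E'
from h import *
ds=read_camera("scene");dt=read_camera("top")
S=[np.array([[313.7,238],[322,266],[352.5,251],[298.5,286]]),np.array([[314,238],[297.2,262.7],[324.2,273.3],[298.3,286.3]]),np.array([[314,238],[301.3,265],[332,271.5],[298.3,286.3]])]
T=[np.array([[319.4,181],[336.8,188.2],[345,164],[323.8,207.2]]),np.array([[319.5,181.2],[322.5,202.7],[348.8,195],[323.7,207.3]]),np.array([[319.5,181.2],[326.3,201.3],[351,189.5],[323.7,207.3]])]
DS=np.array([203,333,295,366]).reshape(2,2)/4+[240,190];DT=np.array([268,383,356,343]).reshape(2,2)/5+[260,130]
def run(wr,wb,wd,rep=False):
  w=np.array([1,wr,1,wb])[:,None]
  def f(p):
    x,y,yaw,br,bz,dr,dw,dz,*r=p;bs=r[6:10] if True else 0
    offs=np.array(bs).reshape(2,2); out=[]
    for k in range(3):
        P=model([x,y,yaw,r[k],r[3+k],br,bz])
        out+=[((proj(ds,P)+offs[0]-S[k])*w).ravel(),((proj(dt,P)+offs[1]-T[k])*w).ravel()]
    c,s=np.cos(yaw),np.sin(yaw);M=np.array([[c,-s,0],[s,c,0],[0,0,1]])
    D=np.array([[-dr,dw,dz],[-dr,-dw,dz]])@M.T+[x,y,0]
    out+=[wd*(proj(ds,D)+offs[0]-DS).ravel(),wd*(proj(dt,D)+offs[1]-DT).ravel(),offs.ravel()/1.0,[(br-.052)/.004,(bz-.03)/.015]]
    return np.concatenate(out)
  s=least_squares(f,[.51,-.236,.48,.052,.03,.047,.015,.045,.82,-.2,0,.03,.03,.03,0,0,0,0])
  J=np.linalg.inv(s.jac.T@s.jac);sg=np.sqrt(np.diag(J)*2*s.cost/(len(s.fun)-18))
  print(wr,wb,wd,np.round(s.x,3).tolist(),s.cost.round(2),"sig yaw,th",sg[[2,8,9,10]].round(3))
for a in((.7,1,.7),(.2,1,.7),(.7,1,0),(.7,.2,.7),(1,1,1)): run(*a)
E
python3 j.py
```

```text
0.7 1 0.7 [0.51, -0.236, 0.489, 0.053, 0.03, 0.041, 0.023, 0.046, 0.824, -0.209, -0.016, 0.06, 0.051, 0.061, 0.212, -0.565, 0.41, 0.687] 4.76 sig yaw,th [0.009 0.013 0.011 0.011]
0.2 1 0.7 [0.51, -0.236, 0.483, 0.053, 0.031, 0.041, 0.023, 0.047, 0.837, -0.195, -0.001, 0.041, 0.028, 0.039, 0.268, -0.449, 0.218, 0.615] 2.92 sig yaw,th [0.007 0.012 0.01  0.01 ]Traceback (most recent call last):
  File "j.py", line 21, in <module>
    for a in((.7,1,.7),(.2,1,.7),(.7,1,0),(.7,.2,.7),(1,1,1)): run(*a)
                                                               ~~~^^^^
  File "j.py", line 19, in run
    J=np.linalg.inv(s.jac.T@s.jac);sg=np.sqrt(np.diag(J)*2*s.cost/(len(s.fun)-18))
    ainv = _umath_linalg.inv(a, signature=signature)
    raise LinAlgError("Singular matrix")
numpy.linalg.LinAlgError: Singular matrix
```

```bash
python3 - <<'E'
from h import *
ds=read_camera("scene");dt=read_camera("top")
a=.485;C=np.array([.51,-.236,0]);ex=np.array([np.cos(a),np.sin(a),0]);ey=np.array([-np.sin(a),np.cos(a),0]);z=np.array([0,0,1])
for b in(.4,.485,.57):
    e=np.array([np.cos(b),np.sin(b),0]);n=np.array([-np.sin(b),np.cos(b),0])
    P=[C-.008*e+s*.0075*n+.136*z for s in(-1,1)]
    P+=[C-.008*e+s*.0075*n+.126*z for s in(-1,1)]
    print(b,((proj(ds,P)-[270,215])*6).round().tolist(),((proj(dt,P)-[270,140])*6).round().tolist())
p=C-.045*ex-.045*ey; print(p); print(get_obs()["q"]); go(p+[0,0,.25],a)
E
```

```text
0.4 [[276.0, 152.0], [231.0, 128.0], [273.0, 170.0], [228.0, 147.0]] [[327.0, 254.0], [288.0, 269.0], [323.0, 257.0], [284.0, 273.0]]
0.485 [[279.0, 151.0], [232.0, 131.0], [276.0, 170.0], [229.0, 149.0]] [[328.0, 251.0], [291.0, 270.0], [323.0, 255.0], [287.0, 274.0]]
0.57 [[282.0, 150.0], [233.0, 133.0], [279.0, 169.0], [231.0, 152.0]] [[329.0, 249.0], [293.0, 271.0], [324.0, 253.0], [289.0, 274.0]]
[ 0.491169   -0.29678975  0.        ]
[ 0.98659263  0.44333713  0.08183003  1.70095408 -0.04252102  0.99906545
 -0.00294307]
shift units [ -5.644 -13.355   0.709]
rot units [-3.000e-03 -3.000e-03 -9.004e+00]
```

```bash
python3 - <<'E'
import cv2
d=cv2.imread("pics/scene6r.png")
cv2.imwrite("pics/s6z.png",cv2.resize(d[225:270,292:337],None,fx=13,fy=13,interpolation=cv2.INTER_NEAREST))
E
```

```text
(no output)
```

View pics/s6z.png

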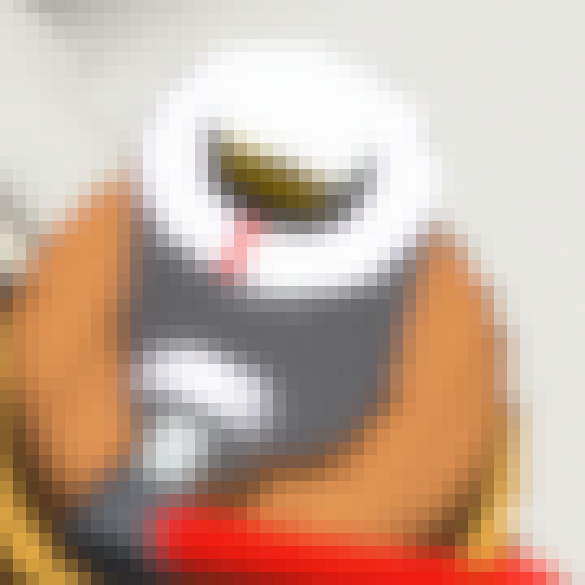

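apply_moves --moves '[[[-0.6,-1.3,0],[0,0,-1],-1],[[-1.5,-3.3,0],[0,0,-2],-1],[[-2.4,-5.5,0],[0,0,-3],-1],[[-3.3,-7.7,0],[0,0,-4],-1],[[-4.2,-9.8,0],[0,0,-5],-1],[[-5.0,-11.8,0],[0,0,-6],-1],[[-5.6,-13.2,0],[0,0,-7],-1],[[-5.64,-13.35,0],[0,0,-8],-1],[[-5.64,-13.35,0],[0,0,-9],-1],[[-5.64,-13.35,0.7],[0,0,-9],-1],[[-5.64,-13.35,0.7],[0,0,-9],-1],[[-5.64,-13.35,0.7],[0,0,-9],-1]]'

```text
t: 15.9
eef_pos: [0.4901, -0.2986, 0.2496]
tool_rot: [-0.0, 0.971, 0.238, -0.0]
contact_force: [0.3, -0.3, 0.4]
gripper_width: 0.001
```

```bash
python3 - <<'E'
from h import *
go([.4912,-.2968,.20],.485)
d=read_camera("scene")["color"][:,:,::-1]
cv2.imwrite("pics/s7.png",cv2.resize(d[170:340,220:420],None,fx=3.5,fy=3.5,interpolation=cv2.INTER_CUBIC))
E
```

```text
shift units [ 0.072 -0.044  1.983]
rot units [-0.003  0.002 -0.03 ]
```

View pics/s7.png

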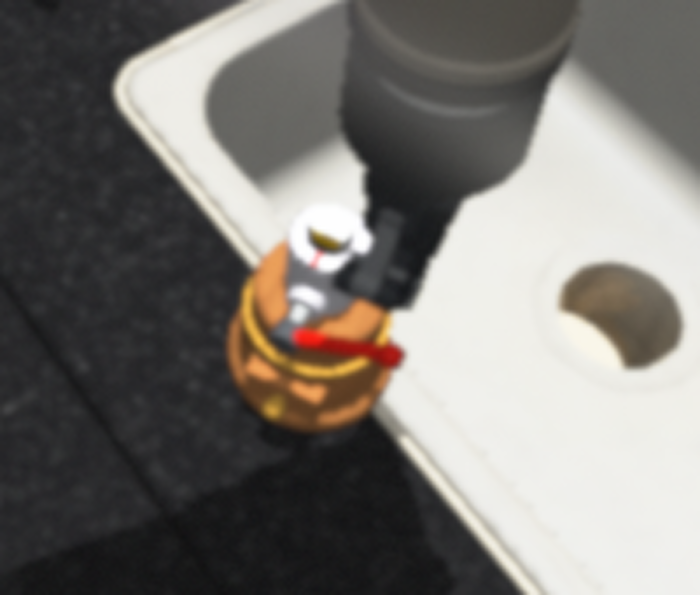

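apply_moves --moves '[[[0.04,-0.03,0.8],[0,0,0],-1],[[0.05,-0.04,1.6],[0,0,0],-1],[[0.05,-0.04,2.0],[0,0,0],-1],[[0.05,-0.04,2.3],[0,0,0],-1],[[0.05,-0.04,2.5],[0,0,0],-1],[[0.05,-0.04,2.7],[0,0,0],-1],[[0.05,-0.04,2.9],[0,0,0],-1],[[0.05,-0.04,3.1],[0,0,0],-1],[[0.05,-0.04,3.2],[0,0,0],-1],[[0.05,-0.04,3.3],[0,0,0],-1],[[0.05,-0.04,3.4],[0,0,0],-1]]'

```text
t: 17.32
eef_pos: [0.4909, -0.2972, 0.1648]
tool_rot: [-0.0, 0.971, 0.238, -0.0]
contact_force: [-0.9, -0.0, 1.1]
gripper_width: -0.003
```

```bash
python3 - <<'E'
from h import *
go([.4912,-.2968,.158],.485)
d=read_camera("scene")["color"][:,:,::-1]
cv2.imwrite("pics/s8.png",cv2.resize(d[170:340,220:420],None,fx=3.5,fy=3.5,interpolation=cv2.INTER_CUBIC))
o=get_obs();print(o["eef_pos"],o["contact_force"],o["torque"])
E
```

```text
shift units [ 0.018 -0.009  0.273]
rot units [-0.     0.    -0.019]
[ 0.49079837 -0.29714627  0.1645224 ] [ 0.59087178 -0.75469157  0.74172944] [ 0.0781952  -0.02175609 -0.06710939]
```

View pics/s8.png

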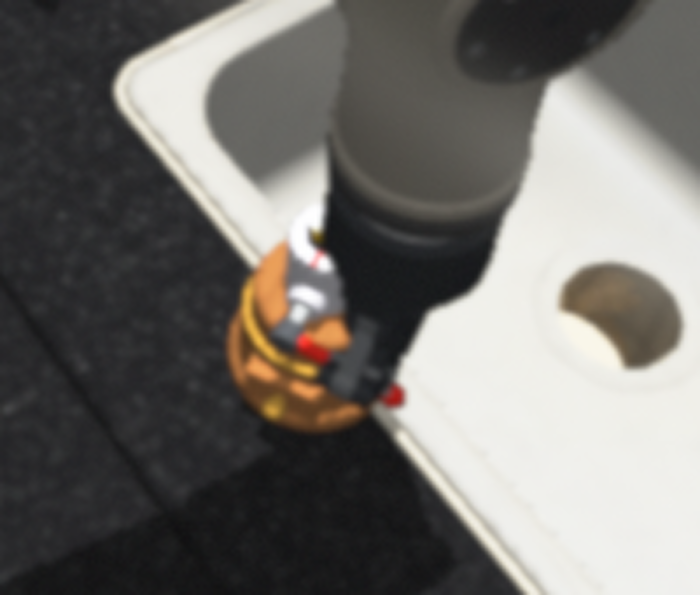

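Pressing works: the ball went down and the finger sits on the rod. Continuing slowly, watching force.

apply_moves --moves '[[[0,0,0.1],[0,0,0],-1],[[0,0,0.2],[0,0,0],-1],[[0,0,0.28],[0,0,0],-1],[[0,0,0.28],[0,0,0],-1]]'

```text
t: 17.88
eef_pos: [0.4909, -0.2972, 0.1577]
tool_rot: [-0.0, 0.971, 0.238, -0.0]
contact_force: [0.2, -0.8, 0.1]
gripper_width: 0.001
```

apply_moves --moves '[[[0,0,0.06],[0,0,0],-1],[[0,0,0.12],[0,0,0],-1],[[0,0,0.12],[0,0,0],-1]]'

```text
t: 18.25
eef_pos: [0.4911, -0.2973, 0.155]
tool_rot: [0.0, 0.971, 0.238, 0.0]
contact_force: [-0.4, 1.0, 2.5]
gripper_width: 0.003
```

apply_moves --moves '[[[0,0,0.05],[0,0,0],-1],[[0,0,0.08],[0,0,0],-1],[[0,0,0.08],[0,0,0],-1]]'

```text
t: 18.62
eef_pos: [0.4912, -0.2972, 0.154]
tool_rot: [0.0, 0.971, 0.239, 0.0]
contact_force: [-3.1, 1.2, 11.6]
gripper_width: 0.002
```

apply_moves --moves '[[[0,0,0.05],[0,0,0],-1],[[0,0,0.05],[0,0,0],-1]]'

```text
t: 18.88
eef_pos: [0.492, -0.2978, 0.1533]
tool_rot: [0.001, 0.971, 0.238, 0.001]
contact_force: [-2.0, 0.7, 12.5]
gripper_width: 0.0
```

apply_moves --moves '[[[0,0,-0.5],[0,0,0],-1],[[0,0,-1.5],[0,0,0],-1],[[0,0,-3],[0,0,0],-1],[[0,0,-4],[0,0,0],-1],[[0,0,-4.5],[0,0,0],-1]]'

```text
t: 19.5
eef_pos: [0.4912, -0.2975, 0.2656]
tool_rot: [0.001, 0.971, 0.238, 0.001]
contact_force: [-0.2, 0.3, -0.2]
gripper_width: -0.0
```

```bash
python3 - <<'E'
from h import *
go([.26,-.58,.29],-1.0)
E
```

```text
shift units [-13.428   5.737  -0.98 ]
rot units [ 3.000e-03 -1.100e-02  8.488e+00]
```

apply_moves --moves '[[[-1.2,0.5,0],[0,0,0.8],-1],[[-3,1.3,0],[0,0,1.6],-1],[[-5,2.1,0],[0,0,2.5],-1],[[-7,3,0],[0,0,3.5],-1],[[-9,3.8,0],[0,0,4.5],-1],[[-11,4.7,0],[0,0,5.5],-1],[[-12.8,5.5,-0.5],[0,0,6.5],-1],[[-13.4,5.7,-0.9],[0,0,7.5],-1],[[-13.4,5.7,-0.9],[0,0,8.4],-1],[[-13.4,5.7,-0.9],[0,0,8.4],-1]]'

```text
t: 20.75
eef_pos: [0.2598, -0.5784, 0.2858]
tool_rot: [-0.0, 0.882, -0.472, -0.001]
contact_force: [-0.6, -0.5, -0.1]
gripper_width: 0.0
```

```bash
python3 - <<'E'
from h import *
for n in("scene","top"):
    d=read_camera(n)["color"][:,:,::-1]
    cv2.imwrite(f"pics/{n}9r.png",d)
    c=d[215:315,270:370] if n=="scene" else d[140:230,270:370]
    cv2.imwrite(f"pics/{n}9.png",cv2.resize(c,None,fx=6,fy=6,interpolation=cv2.INTER_CUBIC))
E
```

```text
(no output)
```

View pics/scene9.png

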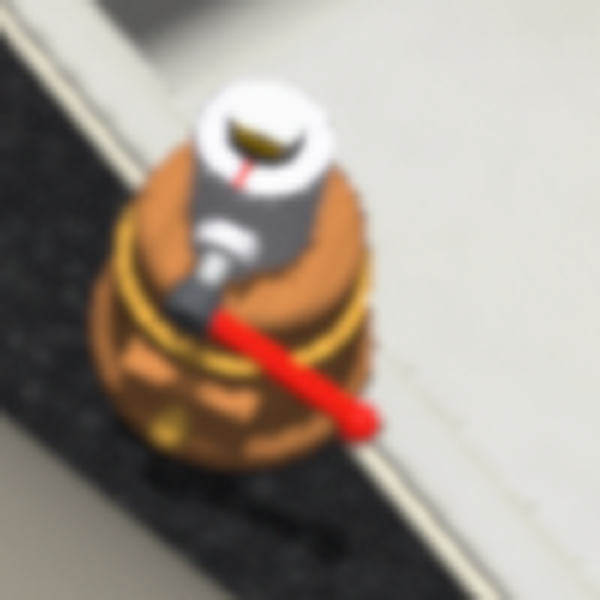

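View pics/top9.png

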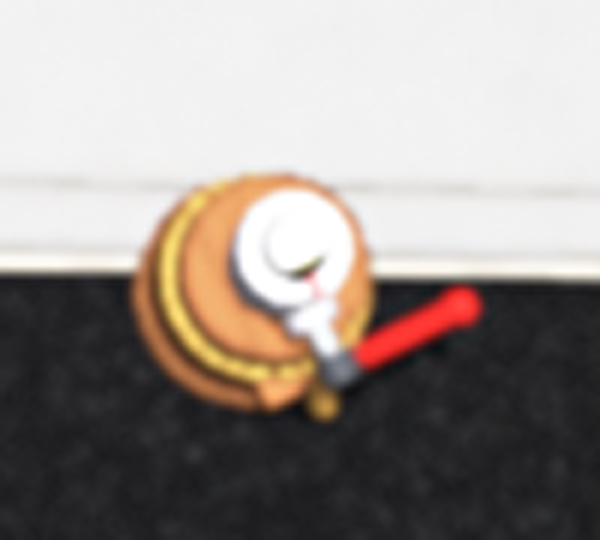

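```bash
python3 - <<'E'
from h import *
ds=read_camera("scene");dt=read_camera("top")
ps=np.array([[314,238],[301.3,265],[330,285.5],[298.3,286.3]]);pt=np.array([[319.5,181.2],[326.3,201.3],[347.2,190.8],[323.7,207.3]])
for w in((1,.7,1,1),(1,.2,1,1)):
    s,f=fit(ds,dt,ps,pt,w,th0=0); print(np.round(s.x,4),s.cost)
E
```

```text
[ 0.5101 -0.2357  0.4839 -0.0296  0.8047  0.0536  0.033 ] 1.4079343525469032
[ 0.5098 -0.2359  0.4841 -0.0203  0.8177  0.0533  0.0331] 0.7937283408327912
```

```bash
python3 - <<'E'
from h import *
ds=read_camera("scene");dt=read_camera("top")
for lv in(.03,.1,.15,.7,.8,.9):
    P=model([.51,-.236,.487,-.012,lv,.053,.031])[2]
    print(lv,proj(ds,P).round(1),proj(dt,P).round(1))
for n,b in(("scene","6"),("scene","9"),("top","6"),("top","9")):
    im=cv2.imread(f"pics/{n}{b}r.png").astype(int); m=(im[:,:,2]>120)&(im[:,:,1]<70)&(im[:,:,0]<70)
    m=m.astype(np.uint8);
    x0=(slice(255,300),slice(295,345)) if n=="scene" else (slice(180,210),slice(322,360))
    ys,xs=np.nonzero(m[x0]); ys+=x0[0].start;xs+=x0[1].start
    k=np.argsort(xs)[-25:]; pts=np.c_[xs,ys].astype(float);c=pts.mean(0);u=np.linalg.svd(pts-c,full_matrices=False)[2][0];u*=np.sign(u[0])
    t=(pts-c)@u; print(n,b,len(xs),"end",c+u*t.max(),"start",c+u*t.min(),"slope",u)
E
```

```text
0.03 [[331.3 271.9]] [[350.  188.7]]
0.1 [[332.1 273.4]] [[350.4 188.5]]
0.15 [[332.5 274.5]] [[350.6 188.5]]
0.7 [[331.9 284.2]] [[348.8 189.6]]
0.8 [[330.8 285.4]] [[347.7 190.2]]
0.9 [[329.4 286.4]] [[346.5 190.9]]
scene 6 149 end [333.80387887 271.96141304] start [304.02317941 265.88637132] slope [0.97982115 0.19987624]
scene 9 171 end [331.33182392 286.54343666] start [304.80699567 267.26555863] slope [0.80892327 0.58791423]
top 6 138 end [353.15302881 187.3050052 ] start [329.16686871 199.33946705] slope [ 0.89380953 -0.4484468 ]
top 9 115 end [349.02817777 189.05398519] start [329.58398079 199.20295781] slope [ 0.88650679 -0.46271559]
```

```bash
python3 - <<'E'
from station import *
print(hand_in())
E
```

```text
the job is handed in; nothing more can be done
None
```

I turned the wooden mill's collar so its set screw faces the shaft's flat. I then pressed the red lever down to the stop, backed the arm clear and handed in at about 21 s.

- **Overshoot:** the collar took two turns. While opening the gripper after the first one, I repeated the turn by mistake, which carried the collar about 0.2 rad past the flat. I saw it in the pictures, gripped again and turned it back before touching the lever.
- **Collar angle:** joint fits over both cameras put the collar at -0.02 to 0.00 rad (±0.01) before tightening. The fit after tightening gave -0.02 to -0.03 rad. The yellow flat's slope in the picture agreed with the fitted mill direction.
- **Lever:** under pressing, it stopped against a force of about 12 N, far above the 1 to 2 N it needs to move. The fingertips were then at the height expected for the tight position.
- **A disagreement on the lever:** the last fit from pictures read about 0.81 rad instead of 0.9. The red ball's shift between the before and after pictures matches a swing to 0.9, so I took it as fully down and did not press again.
- **White mill:** I never moved the arm near its collar or lever, but I took no picture check of it at the end.

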